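Hold the eyedrops up to the label reader

ROBOT

A 6-joint arm with a two-finger parallel gripper is mounted at the origin on the work surface. World frame = base frame: x ahead of the robot, y to its left, z up, the work surface at z = 0. Lengths are in mm, angles in rad, forces in N, time in s.
With the tool pointing down it reaches from about 300 to 775 mm from the base axis. Payload 14.6 kg.
Tool frame: the origin (TCP) lies between the finger pads; the fingertips stand 19 mm ahead of it and the grasp point (between the pads) is the TCP; z points along the fingers, y is the line along which they close (so a half turn about z gives the same grasp; the last joint's range is limited). The gripper opens to 94 mm and grips with 3 to 60 N. Pads are 16 mm wide; open, the fingers measure 119 mm over their backs; the gripper's body (75 mm by 177 mm) begins 78 mm behind the grasp point.
Start: joints at [-1.298, 0.3, 1.521, -0, 1.321, -0.067], TCP at [183.307, -518.544, 224.446] pointing down, gripper open.
Joint ranges: [-3.03, 3.03], [-0.79, 2.21], [0.23, 2.52], [-1.04, 4.18], [0, 3.07], [-2.55, 2.55]. Speed limits (rad/s): [2.22, 2.22, 2.57, 3.14, 3.14, 3.14].

INTERFACE

Orientations are given as [roll, pitch, yaw] about the fixed x, y, z axes, in that order (R = Rz(yaw) Ry(pitch) Rx(roll)).
In Python, from cell import monitor, imaging, job, find_in, trace gives the robot as it stands. The module is installed in compiled form; this text tells all that it offers.
- The arm moves only by the tool arm_command, never from a script. Its argument "steps" is a list of rows, each a list of 5 numbers: the opening, from 0 (shut) to 1 (fully open), then the shift along the tool's x, y, z in mm, then the turn about the tool's z in degrees. In form: [[gripper, dx, dy, dz, turn], ...]. A call has 1 to 20 rows; each row is the pose to reach, as a shift and turn from the pose commanded when the call began, along the tool's axes at that moment; what a row does not reach only later rows make up. A row lasts 1/8 s, in which the tool goes at most 62.5 mm and 10.7 degrees, less where a joint would pass 70% of its speed; a pose out of reach is approached as far as the arm can. A call with a gripper value outside its range is refused whole. The fingers move at their own pace and stop on an object; "force" is the grip in N (left out, the last holds). Time passes only in rows, so rows that repeat a pose let the fingers close. It gives the time, the measured TCP pose, the force, the opening and the grip force at its end, in the units of the state.
- monitor.read_state(): the state, without advancing time (a new reading comes with each control period).
- imaging.camera(name): name is "scene" or "top"; returns a dict with "img" (420x560x3 uint8, red, green, blue), "mtx" (3x3 intrinsics, pixels), "view" (4x4, takes a point from world to camera coordinates). Camera axes: x right, y down, z forward; pixel columns grow to the right and rows downward; lengths in mm; the calibration is good to about 2 mm. A picture is of the moment at which its call begins. There is no depth.
- job.sign_off(): hands the job in; it is judged then, once.
Trained networks look in a picture, given as the dict that the camera call returned (one of the last four; its "shot" number tells which), for a name from the list of things; names that differ only in an ending like _2 or _b are one class to them, and where a whole thing is asked for, a point or a joint stands for the part that bears it (a point fixed in the world has none). Each returns a list of dicts, best first, with "p" (0 to 1); they miss things now and then, are a little off and sometimes report something else, mostly with a low value. They report only what shows in the picture. A call takes as long as a camera call.
- find_in(picture, target): "rect" ([centre column, centre row, width, height] in pixels, round what is visible of it).
- trace(picture, target): "region" (420x560 bool, what is visible of it) and "rect" ([centre column, centre row, width, height] in pixels, round what is visible of it).
The state is a dict: "clock": time; "joints": joint angles; "qd": joint speeds; "effort": joint torques, N m; "eef_pos": TCP position; "eef_rot": TCP orientation; "wrist_force": force on the tool from outside, world axes, zero at the start; "moment": the same for the moment, N m; "finger_gap": finger opening in mm; "finger_force": force on a finger pad.
Only numpy, scipy, OpenCV 4.12 (cv2) and the standard library are available. Lean on these libraries where they do the work, as an engineer would, in place of code of your own. Each camera call takes 0.05 s, during which the arm holds its last target. There are 200 camera calls.

TASK

Turn the carousel until the green-capped eyedrop bottle stands at the red mark, in the gap of the wire guard, then lift that bottle out. Hold it up in the air in front of the label reader, its middle on the line of sight 13 cm from the lens, cap up and the bottle square to the line of sight (so leaning back as much as the reader looks down), and finish holding it there, still. Leave the red-capped bottle in the carousel and everything else where it is.

Things in the scene. Friction and masses are not known exactly. Their poses are not given: they have to be found in the camera images.
- carousel_foot: Fixed white round foot of the carousel, 244 mm across, 16 mm high. Origin: centre of its underside, on the turning axis; z up. Its -x direction is the front, with a red mark (22 x 8 mm) on the rim.
- guard (a point): Point on the axis at the top of the wire guard, axes as the foot's. Fixed flat roof of 4 mm steel wires, underside 106 mm and top 110 mm above the table, covering from 60 to 118 mm from the axis, all round but for the gap: 46 degrees either side of the front. 6 mm posts 116 mm from the axis carry it, two of them at the gap's edges.
- mark (a point): Point 80 mm in front of the turning axis (towards the red mark), 28 mm above the table: where the centre of a bottle's underside is when its pocket stands at the red mark.
- carousel: Blue turning disc, 210 mm across. Origin on its vertical axis, 17 mm above the table; z up; disc's top 8 mm higher. Five white round pockets, centres 80 mm from the axis, 72 degrees apart, the first in its own -x direction: 33 mm outside, 28 inside, rim 28 mm and floor 11 mm above the origin. Turns 2.6 rad either way from its start and stays where left (friction 0.05 N m).
- knob (a point): Centre of the carousel's black bar knob, on the axis, 115 mm above the table, turning with the disc: 46 mm long along its own x, 14 mm thick along y, 26 mm high. Its stem below is 13 mm thick, free for 57 mm below the bar.
- drops_green: Wanted eyedrop bottle: white, green cap, loose, 20 to 45 g. Origin: centre of its underside; z up through the cap. Round body 25 mm across up to 50 mm, cap 20 mm across from 52 to 70 mm (top). The pocket hides its lowest 17 mm. At the start it stands under the guard in a pocket beside the front one, left or right, 58 to 86 degrees from the mark.
- drops_green_mid (a point): The middle of the wanted bottle, on its axis, 35 mm above its underside.
- drops_red: The other eyedrop bottle, the same but for its red cap, in the pocket on the other side. Stays in the carousel.
- reader_lens (a point): Centre of the reader's round black lens (green ring) on a white head 70 x 72 x 56 mm, tipped down 0.2 to 0.6 rad, held by stiff friction. Its -x axis is the line of sight, out of the lens and down; y level; z square to the line of sight, up and leaning away from the reader: the wanted direction of the bottle's axis. The bottle's middle belongs at x = -130 mm, y = z = 0 here.
- reader: The reader's fixed stand. Origin on the table straight under the head's hinge; the lens is 45 mm in front of (its -x side) the hinge, and the hinge 260 mm above the table. Grey foot 120 x 120 mm from 10 mm in front of to 110 mm behind the origin.
- pillbox: Bystander: blue and white pillbox, 70 x 100 x 26 mm, shut, lying in the steel tray (200 x 200 x 18 mm, fixed). Origin under its centre.
- saucer: Bystander: white saucer, 130 mm across, 20 mm high. Origin under its centre.
- remote: Bystander: black remote control, 170 x 45 x 21 mm. Origin under its centre.

How it is judged:
By the outcome, as a careful person would: the job done as asked, in the order asked, and still so for the second after the job is handed in, while the arm keeps its last pose, push and grip.
It also fails if it takes over 61 s, if anything falls off the work surface, if the arm or the gripper's body presses on something with over 40 N, if the wrist force passes 120 N, or if a joint passes its speed limit or range.

## Working session

There is one attempt and no reset: what is moved stays moved. The work goes in short steps, Python scripts to look and compute and a tool call to move; the robot and the scene stay as the last step left them, time stands still between calls to the robot, and variables do not carry over. Pictures are saved under pics/ and viewed, at most 10 in all, crops included, and the job is handed in when it is done.

Besides the shell and the picture viewer there is one more tool, called after "Emit:" as name(argument=value, ...) on one line, values as JSON. arm_command: Moves the arm, as the interface text tells. Its arguments: {"type":"object","properties":{"steps":{"type":"array","items":{"type":"array","items":{"type":"number"}}},"force":{"type":"number"}},"required":["steps"]}

```bash
mkdir -p pics
cat > h.py <<'E'
import numpy as np, cv2
from cell import monitor, imaging, job, find_in, trace
from scipy.spatial.transform import Rotation as R
def save(p,n): cv2.imwrite(f'pics/{n}.png',cv2.cvtColor(p['img'],cv2.COLOR_RGB2BGR))
def ray(p,uv):
    V=p['view'];d=np.linalg.inv(p['mtx'])@[uv[0],uv[1],1.];Rm=V[:3,:3]
    return -Rm.T@V[:3,3], Rm.T@d
def onz(p,uv,z):
    o,d=ray(p,uv); return o+d*(z-o[2])/d[2]
def proj(p,X):
    c=p['mtx']@(p['view']@np.append(X,1))[:3]; return c[:2]/c[2]
def tri(pa,a,pb,b):
    A=[];B=[]
    for p,uv in((pa,a),(pb,b)):
        o,d=ray(p,uv);d/=np.linalg.norm(d);M=np.eye(3)-np.outer(d,d);A.append(M);B.append(M@o)
    return np.linalg.solve(sum(A),sum(B))
E
python3 - <<'E'
from h import *
np.set_printoptions(precision=1,suppress=True)
s=monitor.read_state();print(s)
P={}
for n in('top','scene'):
    p=P[n]=imaging.camera(n);save(p,n+'0');print(n,ray(p,(280,210)))
    for t in('carousel_foot','carousel','knob','drops_green','drops_red','reader_lens','reader','pillbox','saucer','remote'):
        print(n,t,[(np.round(r['rect'],1).tolist(),round(r['p'],2)) for r in find_in(p,t)[:2]])
a=np.hstack([P['top']['img'],P['scene']['img']])
E
```

```text
{'clock': 0.0, 'joints': array([-1.3,  0.3,  1.5, -0. ,  1.3, -0.1]), 'qd': array([-0.,  0.,  0., -0.,  0., -0.]), 'effort': array([  0. , -53.2, -35.3,   0.1,   0. ,  -0. ]), 'eef_pos': array([ 183.2, -518.3,  223.9]), 'eef_rot': array([-3.1, -0. ,  0.3]), 'wrist_force': array([ 0.1, -0.6,  0. ]), 'moment': array([-0., -0., -0.]), 'finger_force': 0.0, 'finger_gap': 93.85569885382189}
top (array([ 418.2,  -61.6, 1707.5]), array([ 0.1, -0. , -1. ]))
top carousel_foot [([215.5, 216.0, 79.2, 79.6], 0.78)]
top carousel [([219.1, 216.1, 60.1, 60.8], 0.98), ([188.8, 216.1, 6.9, 4.2], 0.63)]
top knob [([216.7, 219.4, 65.0, 63.7], 0.97)]
top drops_green []
top drops_red [([234.8, 228.0, 5.2, 9.0], 0.5), ([316.4, 277.2, 35.9, 40.1], 0.37)]
top reader_lens [([350.9, 159.1, 35.7, 24.4], 0.74), ([139.3, 262.1, 38.8, 49.1], 0.47)]
top reader [([342.6, 152.7, 52.0, 63.7], 0.94), ([139.7, 263.5, 38.7, 52.6], 0.17)]
top pillbox [([400.9, 246.9, 33.2, 20.6], 0.8)]
top saucer [([317.4, 277.1, 35.1, 37.2], 0.71), ([215.4, 216.8, 83.4, 75.5], 0.6)]
top remote []
scene (array([1355.4,  266.1,  785.5]), array([-0.8, -0.3, -0.6]))
scene carousel_foot [([334.8, 269.8, 92.8, 87.4], 0.74)]
scene carousel [([334.2, 273.9, 77.6, 58.9], 0.76)]
scene knob [([333.2, 276.6, 76.4, 61.4], 0.73), ([335.6, 274.3, 91.5, 80.6], 0.65)]
scene drops_green [([364.6, 272.6, 9.1, 12.8], 0.64)]
scene drops_red [([315.8, 247.3, 8.8, 13.2], 0.53)]
scene reader_lens [([169.9, 199.8, 35.1, 35.7], 0.59), ([363.4, 273.1, 9.3, 16.2], 0.33)]
scene reader [([166.8, 246.2, 71.1, 125.9], 0.87)]
scene pillbox []
scene saucer [([259.2, 217.9, 36.2, 23.1], 0.57)]
scene remote [([434.1, 274.1, 46.0, 46.6], 0.97)]
```

View pics/top0.png

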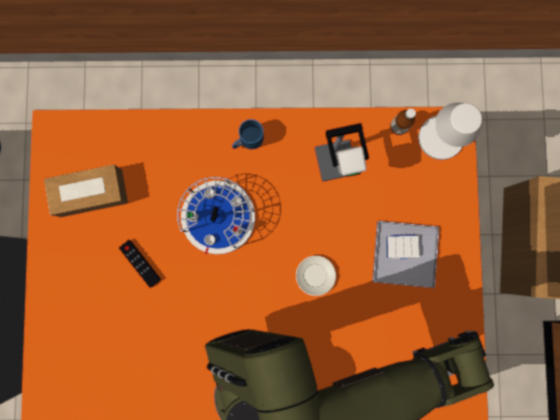

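View pics/scene0.png

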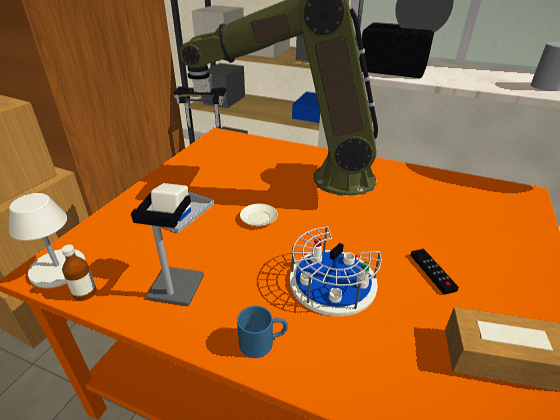

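The top view shows the carousel at about (217,216) and the reader at about (345,155). The scene view shows the gap on the robot's side and the green bottle at about (364,273). I'll zoom in on both.

Run:
```python
from h import *
np.set_printoptions(precision=1,suppress=True)
t=imaging.camera('top');s=imaging.camera('scene')
c=lambda p,u,v,w,h,k:cv2.resize(p['img'][v:v+h,u:u+w],None,fx=k,fy=k,interpolation=cv2.INTER_CUBIC)
A=np.hstack([c(t,170,170,96,96,4),c(s,285,222,98,96,4)])
B=np.hstack([c(t,312,118,64,70,3),c(s,125,165,98,70,3)])
B=np.pad(B,((0,0),(0,A.shape[1]-B.shape[1]),(0,0)))
save({'img':np.vstack([A,B])},'z0')
for z in(16,):
  for n,uv in(('foot',(217,216)),):print(n,onz(t,uv,z))
print('reader',onz(t,(350.9,159.1),290))
print('knob tri', tri(t,(215.5,214),s,(336,251)))
print('px/mm top', proj(t,[500,0,0]),proj(t,[500,100,0]),proj(t,[600,0,0]))
```

```text
foot [578.8 117.1  16. ]
reader [ 709.  -284.5  290. ]
knob tri [575.5 113.2 112.2]
px/mm top [252.9 239.9] [222.6 240.1] [252.7 209.8]
```

View pics/z0.png

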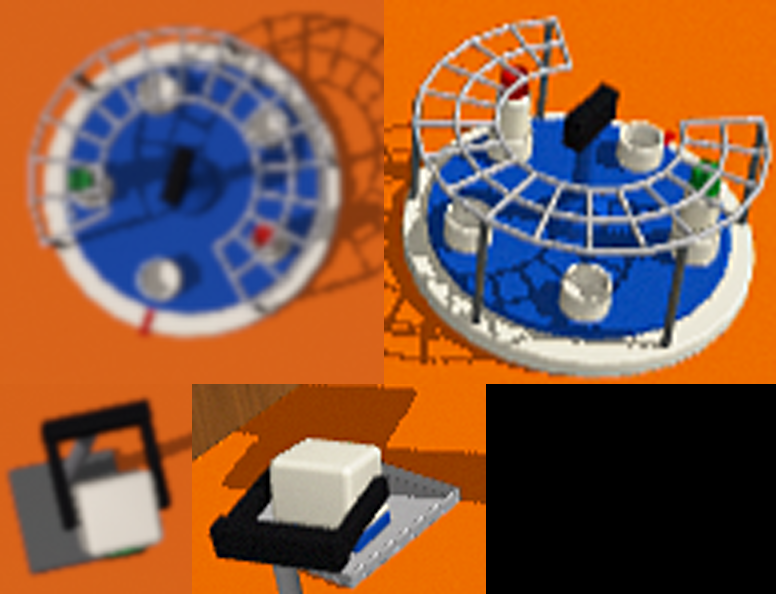

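```bash
cat > fit.py <<'E'
from h import *
from scipy.optimize import minimize, least_squares
np.set_printoptions(precision=2,suppress=True)
t=imaging.camera('top');s=imaging.camera('scene')
st=monitor.read_state();print(st['joints'],st['eef_rot'])
def hsv(p):return cv2.cvtColor(p['img'],cv2.COLOR_RGB2HSV)
def blob(p,m,box):
    M=np.zeros_like(m);u0,u1,v0,v1=box;M[v0:v1,u0:u1]=m[v0:v1,u0:u1]
    v,u=np.nonzero(M);return np.array([u.mean(),v.mean()]),len(u),M
T=hsv(t);S=hsv(s)
# blue disc outline in the top view
blue=(T[...,0]>100)&(T[...,0]<130)&(T[...,1]>120)&(T[...,2]>40)
_,_,M=blob(t,blue,(175,260,175,260))
cs=cv2.convexHull(np.argwhere(M)[:,::-1].astype(np.float32))[:,0]
X=np.array([onz(t,c,25) for c in cs])
f=least_squares(lambda p:np.hypot(X[:,0]-p[0],X[:,1]-p[1])-p[2],[579,117,105],loss='soft_l1');print('disc',f.x)
ax=f.x[:2]
red=lambda H:((H[...,0]<4)|(H[...,0]>174))&(H[...,1]>150)&(H[...,2]>90)
grn=lambda H:(H[...,0]>40)&(H[...,0]<80)&(H[...,1]>120)&(H[...,2]>40)
blk=lambda H:H[...,2]<45
for n,m,box,z in(('mark',red(T),(200,216,244,258),16),('green',grn(T),(180,205,205,230),96),('redcap',red(T),(225,245,220,240),96)):
    c,k,_=blob(t,m,box)
    if k: P=onz(t,c,z);print(n,c,k,P,'ang',np.degrees(np.arctan2(*(P[:2]-ax)[::-1])),np.hypot(*(P[:2]-ax)))
for n,m,box in(('green',grn(S),(350,380,255,285)),('redcap',red(S),(300,325,230,252)),('mark',red(S),(345,362,250,262))):
    c,k,_=blob(s,m,box)
    if k: z=16 if n=='mark' else 96; P=onz(s,c,z);print('S',n,c,k,P,'ang',np.degrees(np.arctan2(*(P[:2]-ax)[::-1])),np.hypot(*(P[:2]-ax)))
c,k,M=blob(t,blk(T),(207,222,204,224));pts=np.argwhere(M)[:,::-1].astype(float)
W=np.array([onz(t,q,126)[:2] for q in pts]);d=np.linalg.svd(W-W.mean(0))[2][0];print('knob',k,W.mean(0),np.degrees(np.arctan2(d[1],d[0]))%180)
# reader head
wh=lambda H:(H[...,1]<60)&(H[...,2]>130)
_,k1,M1=blob(t,wh(T),(334,372,145,176));_,k2,M2=blob(s,wh(S),(150,192,182,215));print(k1,k2)
for n,MM in(('t',M1),('s',M2)):
    y,x=np.nonzero(MM);print(n,x.min(),x.max(),y.min(),y.max())
B=np.array([[i,j,k] for i in(-35,35) for j in(-36,36) for k in(-28,28)],float)
def pose(p):
    x,y,w,tl=p[:4];Rm=R.from_euler('ZY',[w,-tl]).as_matrix() # -x axis looks down
    return np.array([x,y,260.]),Rm
def sil(p,cam):
    o,Rm=pose(p);q=np.array([proj(cam,o+Rm@(b+[p[4],0,0])) for b in B]);h=cv2.convexHull((q*16).astype(np.float32))
    im=np.zeros((420*4,560*4),np.uint8);cv2.fillConvexPoly(im,np.int32(h*4),255,shift=4);return cv2.resize(im,(560,420),interpolation=cv2.INTER_AREA)/255.
def cost(p):
    return np.abs(sil(p,t)-M1).sum()+np.abs(sil(p,s)-M2).sum()+((p[4])/10)**2
best=None
for w in(0,.2,-.2):
  for tl in(.25,.5):
    r=minimize(cost,[745,-285,w,tl,0],method='Nelder-Mead',options=dict(initial_simplex=np.array([745,-285,w,tl,0])+np.vstack([np.zeros(5),np.diag([20,20,.15,.15,8])]),maxiter=400))
    print(r.x,r.fun)
    if best is None or r.fun<best.fun:best=r
p=best.x;o,Rm=pose(p);lens=o+Rm@[-45,0,0]
print('lens',lens,'goal',lens+Rm@[-130,0,0],'axis',Rm[:,2],'proj lens top',proj(t,lens))
C=[onz(t,q,8) for q in((323,181),(314.7,146.7),(350,139))];print('foot corners in reader frame',[ (R.from_euler('z',-p[2]).apply(c-o))[:2] for c in C])
gc,gk,_=blob(t,grn(T),(335,375,160,185));print('ring',gc,gk)
E
python3 fit.py
```

```text
[-1.3   0.3   1.52  0.    1.32 -0.07] [3.14 0.   0.34]
disc [576.62 114.62 101.29]
mark [206.25 250.5 ] 4 [465.74 152.03  16.  ] ang 161.3557188575626 117.01899389691032
green [189.65 214.53] 17 [576.5  194.45  96.  ] ang 90.08571094327093 79.8268208100613
redcap [235.18 228.45] 11 [531.6  51.7  96. ] ang -125.58009099580369 77.36855225089431
S green [364.64 266.39] 28 [585.78 195.87  96.  ] ang 83.56786359795004 81.76881470690422
S redcap [317.25 242.75] 24 [542.74  53.47  96.  ] ang -118.98731330627008 69.90959095991468
S mark [355.6 256.2] 5 [463.25 153.38  16.  ] ang 161.12702913619526 119.811262123583
knob 57 [576.17 114.03] 166.94591014439678
631 877
t 337 365 147 175
s 150 191 183 214
[ 716.06 -286.12    0.27    0.39   -7.08] 436.5212727589509
[ 715.75 -285.93    0.2     0.38   -5.14] 441.2560715795546
[ 710.53 -287.49    0.41    0.35    1.87] 453.4899928418585
[ 714.65 -287.77    0.42    0.7    -9.53] 495.2294342710238
[ 721.18 -287.59    0.2     0.37  -16.25] 435.3323359627879
[ 719.37 -288.48    0.31    0.37  -13.05] 432.49561706283646
lens [ 679.36 -301.2   243.79] goal [ 563.79 -337.97  196.98] axis [-0.34 -0.11  0.93] proj lens top [354.48 172.5 ]
foot corners in reader frame [array([-8.11, 59.26]), array([110.51,  48.57]), array([ 98.62, -72.23])]
ring [354. 174.] 1
```

```bash
cat >> h.py <<'E'
def go(xyz,yawdeg,s=None):
    s=s or monitor.read_state();Rm=R.from_euler('xyz',s['eef_rot'])
    d=Rm.inv().apply(np.array(xyz,float)-s['eef_pos']); T=Rm.inv()*R.from_euler('xyz',[np.pi,0,np.radians(yawdeg)])
    print('go',np.round(d,1),'turn',round(T.as_euler('xyz',degrees=True)[2],1),'clock',s['clock'],'q6',s['joints'][5])
E
python3 -c "
from h import *
go([576.5,114.5,200],-18.5)"
```

```text
go [ 581.7 -465.8   24.4] turn 38.0 clock 1.3 q6 -0.06664519800320935
```

Emit:
arm_command(steps=[[0.5, 48, -39, 2, 3], [0.5, 97, -78, 4, 6], [0.5, 145, -116, 6, 10], [0.5, 194, -155, 8, 13], [0.5, 242, -194, 10, 16], [0.5, 291, -233, 12, 19], [0.5, 339, -272, 14, 22], [0.5, 388, -311, 16, 25], [0.5, 436, -349, 18, 29], [0.5, 485, -388, 20, 32], [0.5, 533, -427, 22, 35], [0.5, 582, -466, 24, 38], [0.5, 582, -466, 24, 38], [0.5, 582, -466, 24, 38]], force=20)

```text
clock: 3.05
eef_pos: [576.4, 114.5, 200.2]
eef_rot: [3.141, 0.001, -0.323]
wrist_force: [0.1, -0.5, 0.2]
finger_gap: 47.1
finger_force: 0.0
```

Emit:
arm_command(steps=[[0.5, 0, 0, 25, 0], [0.5, 0, 0, 50, 0], [0.5, 0, 0, 70, 0], [0.5, 0, 0, 80, 0], [0.5, 0, 0, 80, 0]])

```text
clock: 3.68
eef_pos: [576.5, 114.1, 120.6]
eef_rot: [3.141, 0.0, -0.324]
wrist_force: [-0.1, 0.4, 1.3]
finger_gap: 47.1
finger_force: 0.0
```

Run:
```python
from h import *
s=imaging.camera('scene')
save({'img':np.hstack([cv2.resize(s['img'][215:325,280:385],None,fx=4,fy=4,interpolation=cv2.INTER_CUBIC),cv2.resize(s['img'][175:285,140:225],None,fx=4,fy=4,interpolation=cv2.INTER_CUBIC)])},'z1')
```

```text
(no output)
```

View pics/z1.png

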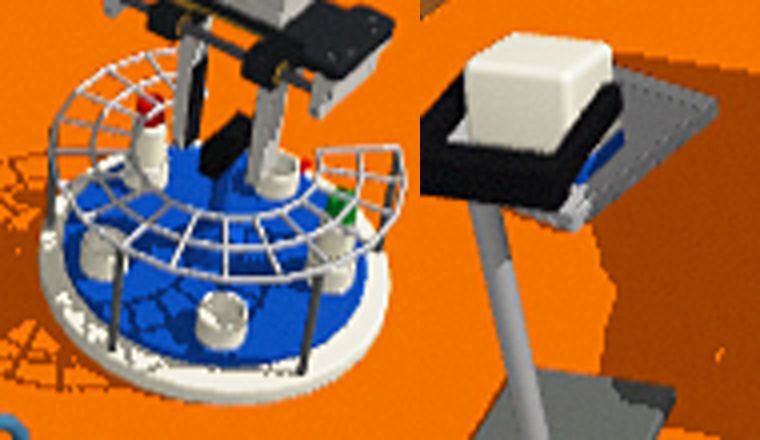

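The fingers straddle the knob bar (about (225,145) in this crop), so I'll close on it.

Emit:
arm_command(steps=[[0, 0, 0, 0, 0], [0, 0, 0, 0, 0], [0, 0, 0, 0, 0], [0, 0, 0, 0, 0], [0, 0, 0, 0, 0]], force=25)

```text
clock: 4.35
eef_pos: [577.5, 116.6, 120.7]
eef_rot: [-3.138, -0.002, -0.323]
wrist_force: [7.9, 14.1, -4.2]
finger_gap: 13.8
finger_force: 25.0
```

Emit:
arm_command(steps=[[0, 0, -2.6, 0, 0], [0, 0, -2.6, 0, -8], [0, 0, -2.6, 0, -16], [0, 0, -2.6, 0, -24], [0, 0, -2.6, 0, -32], [0, 0, -2.6, 0, -40], [0, 0, -2.6, 0, -48], [0, 0, -2.6, 0, -56], [0, 0, -2.6, 0, -64], [0, 0, -2.6, 0, -69], [0, 0, -2.6, 0, -71.5], [0, 0, -2.6, 0, -71.5]])

```text
clock: 5.85
eef_pos: [577.7, 116.4, 120.7]
eef_rot: [3.141, 0.001, 0.925]
wrist_force: [0.6, -6.2, 2.2]
finger_gap: 13.7
finger_force: 25.0
```

Run:
```python
from h import *
s=imaging.camera('scene');print(monitor.read_state())
for t in('drops_green','mark','carousel_foot'):print(t,[(np.round(r['rect'],1).tolist(),round(r['p'],2)) for r in find_in(s,t)[:2]])
save({'img':cv2.resize(s['img'][215:325,280:385],None,fx=5,fy=5,interpolation=cv2.INTER_CUBIC)},'z2')
ax=np.array([577.7,116.6]);f=np.radians(162.3)
for r in(80,117):print(r,[ (proj(s,[*(ax+r*np.array([np.cos(f),np.sin(f)])),z])-[280,215])*5 for z in(16,45,96)])
```

```text
{'clock': 5.9, 'joints': array([ 1.37196436e-01,  4.86976795e-01,  1.51397396e+00, -1.42630460e-03,
        1.14055666e+00,  7.84305050e-01]), 'qd': array([ 1.47290076e-03,  2.13793688e-03,  4.75522447e-05, -1.87354152e-03,
        8.47566525e-04,  4.50684748e-03]), 'effort': array([  3.52130771, -59.86523509, -32.07373381,   1.34567935,
        -0.15281931,  -0.06889842]), 'eef_pos': array([577.7179751 , 116.37981269, 120.66608724]), 'eef_rot': array([3.14061692e+00, 8.57738468e-04, 9.24282134e-01]), 'wrist_force': array([ 1.13713282, -6.62163587,  2.84583062]), 'moment': array([-1.05464437, -0.11903202,  0.06002595]), 'finger_force': 24.994128048419952, 'finger_gap': 13.648322710083953}
drops_green [([351.0, 250.3, 9.2, 14.7], 0.56)]
mark [([334.2, 273.0, 94.2, 81.6], 0.72)]
carousel_foot [([333.6, 274.6, 95.1, 78.1], 0.91)]
80 [array([341.74778454, 240.65810074]), array([347.50557463, 203.29422752]), array([358.06524432, 134.7696455 ])]
117 [array([374.8413027 , 208.55255049]), array([380.97234522, 171.4721517 ]), array([392.20691486, 103.52574269])]
```

View pics/z2.png

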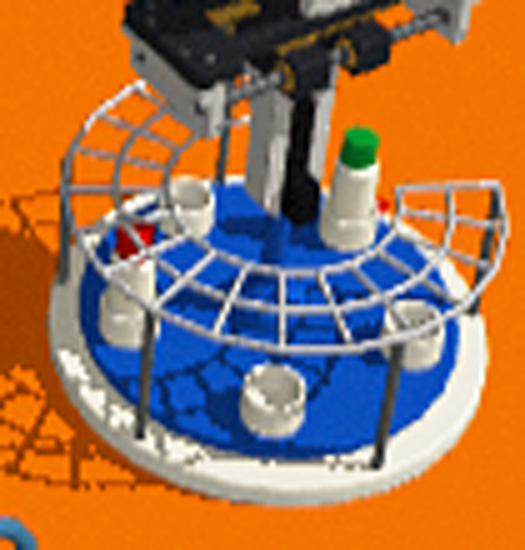

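The green bottle stands in the gap at the mark, with its cap at about (361,145) in the crop. I'll release, rise and go over it.

Emit:
arm_command(steps=[[0.55, 0, 0, 0, 0], [0.55, 0, 0, 0, 0], [0.55, 0, 0, 0, 0], [0.55, 0, 0, -30, 0], [0.55, 0, 0, -60, 0], [0.55, -6, -18, -60, 10], [0.55, -13, -38, -60, 20], [0.55, -20, -57, -60, 30], [0.55, -26.5, -75.5, -60, 40], [0.55, -26.5, -75.5, -60, 50], [0.55, -26.5, -75.5, -60, 60], [0.55, -26.5, -75.5, -60, 70.7], [0.55, -26.5, -75.5, -60, 70.7], [0.55, -26.5, -75.5, -60, 70.7]])

```text
clock: 7.8
eef_pos: [501.3, 141.6, 180.5]
eef_rot: [-3.142, 0.0, -0.305]
wrist_force: [0.5, -0.7, -0.8]
finger_gap: 51.6
finger_force: 0.0
```

Run:
```python
from h import *
np.set_printoptions(precision=1,suppress=True)
s=imaging.camera('scene');t=imaging.camera('top');print(monitor.read_state()['eef_pos'])
for p,n in((s,'s'),(t,'t')):
  H=cv2.cvtColor(p['img'],cv2.COLOR_RGB2HSV);m=(H[...,0]>40)&(H[...,0]<80)&(H[...,1]>120)&(H[...,2]>40)
  m[:,:180]=0;m[:,400:]=0;m[:180]=0;m[300:]=0
  v,u=np.nonzero(m);print(n,len(u))
  if len(u): print(u.mean(),v.mean(),onz(p,(u.mean(),v.mean()),91 if n=='s' else 97))
  for c in ((501.5,140.9),):print(proj(p,[*c,90]))
go([501.5,140.9,68],-17.7)
save({'img':np.hstack([cv2.resize(s['img'][205:315,290:385],None,fx=4,fy=4),cv2.resize(t['img'][190:270,170:266],None,fx=4,fy=4)[:440].copy() if 0 else cv2.resize(t['img'][180:290,170:266],None,fx=4,fy=4)])},'z3')
```

```text
[501.3 141.6 180.4]
s 49
351.46938775510205 244.24489795918367 [505.3 142.1  91. ]
[351.3 243.6]
t 0
[206.9 238.4]
go [  0.4   0.6 112.4] turn 0.1 clock 7.9 q6 2.0823516119567205
```

View pics/z3.png

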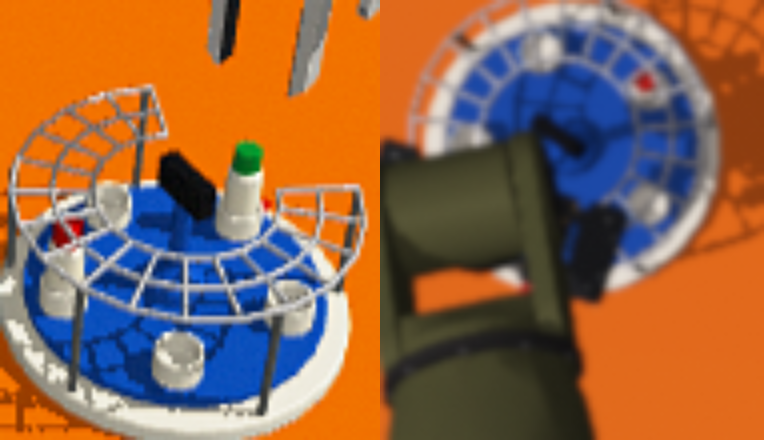

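The scene crop shows the bottle upright in the gap, its cap at about (248,158) and clear of the fingers. I'll descend and grip.

Emit:
arm_command(steps=[[0.55, 0.5, 0, 30, 0], [0.55, 0.5, 0, 60, 0], [0.55, 0.5, 0, 90, 0], [0.55, 0.5, 0, 106, 0], [0.55, 0.5, 0, 112, 0], [0.55, 0.5, 0, 112, 0], [0.1, 0.5, 0, 112, 0], [0.1, 0.5, 0, 112, 0], [0.1, 0.5, 0, 112, 0], [0.1, 0.5, 0, 112, 0], [0.1, 0.5, 0, 112, 0]], force=10)

```text
clock: 9.28
eef_pos: [501.9, 141.5, 68.7]
eef_rot: [-3.141, -0.0, -0.309]
wrist_force: [-0.3, 0.2, 2.8]
finger_gap: 24.9
finger_force: 10.0
```

```bash
cat > fit2.py <<'E'
from h import *
from scipy.optimize import minimize
np.set_printoptions(precision=3,suppress=True)
t=imaging.camera('top');s=imaging.camera('scene')
def masks(p,seed,box):
    H=cv2.cvtColor(p['img'],cv2.COLOR_RGB2HSV);w=((H[...,1]<60)&(H[...,2]>140)).astype(np.uint8)
    u0,u1,v0,v1=box;k=np.zeros_like(w);k[v0:v1,u0:u1]=w[v0:v1,u0:u1];l=cv2.connectedComponents(cv2.morphologyEx(k,cv2.MORPH_OPEN,np.ones((3,3),np.uint8)))[1]
    return l==l[seed[1],seed[0]],(H[...,2]<60)
mt=masks(t,(351,160),(330,375,140,180));ms=masks(s,(168,195),(145,195,178,215))
for m in(mt,ms):
    v,u=np.nonzero(m[0]);print(len(u),u.min(),u.max(),v.min(),v.max())
B=np.array([[i,j,k] for i in(-35,35) for j in(-36,36) for k in(-28,28)],float)
def pose(p):return np.array([p[0],p[1],260.]),R.from_euler('ZY',[p[2],-p[3]]).as_matrix()
def sil(p,cam):
    o,Rm=pose(p);q=np.array([proj(cam,o+Rm@(b+[p[4],0,0])) for b in B]);h=cv2.convexHull(((q+.5)*4).astype(np.float32))
    im=np.zeros((1680,2240),np.uint8);cv2.fillConvexPoly(im,np.int32(h*16),255,shift=4);return cv2.resize(im,(560,420),interpolation=cv2.INTER_AREA)/255.
corn=np.array([[323,181],[314.7,146.7],[350,139]]);fl=np.array([[-10,60],[110,60],[110,-60]])
def cost(p,fixb=None):
    p=np.array(p)
    c=0
    for cam,(w,d) in((t,mt),(s,ms)):
        a=sil(p,cam);c+=(np.abs(a-w)*~(d&~w)).sum()
    o,Rm=pose(p);Z=R.from_euler('z',p[2])
    e=[proj(t,np.r_[o[:2],8]+Z.apply([*f,0]))-q for f,q in zip(fl,corn)]
    return c+4*np.square(e).sum()
if __name__=='__main__':
    rs=[]
    for tl in(.25,.4,.55):
      for b in(-10,0):
        x0=np.array([719,-288,.24,tl,b]);r=minimize(cost,x0,method='Nelder-Mead',options=dict(initial_simplex=x0+np.vstack([np.zeros(5),np.diag([12,12,.1,.12,8])]),maxiter=500));rs.append(r);print(r.x,r.fun)
    p=min(rs,key=lambda r:r.fun).x;o,Rm=pose(p);lens=o+Rm@[-45,0,0]
    print('lens',lens,'goal',lens+Rm@[-130,0,0],'axis',Rm[:,2],'lens top px',proj(t,lens))
    im=[]
    for cam,bx in((t,(305,385,120,195)),(s,(135,215,170,245))):
        I=cam['img'].copy();I[...,0]=np.maximum(I[...,0],0);a=(sil(p,cam)*255).astype(np.uint8);u0,u1,v0,v1=bx
        Z=cv2.resize(I[v0:v1,u0:u1],None,fx=5,fy=5,interpolation=cv2.INTER_CUBIC);A=cv2.resize(a[v0:v1,u0:u1],None,fx=5,fy=5)
        cv2.drawContours(Z,cv2.findContours((A>127).astype(np.uint8),0,1)[0],-1,(255,0,255),1);im.append(Z)
    save({'img':np.hstack(im)},'z4')
E
python3 fit2.py
```

```text
622 337 364 148 174
832 149 187 184 212
[ 716.687 -290.705    0.207    0.209   -2.93 ] 247.77089118595148
[ 715.783 -290.366    0.209    0.325    0.74 ] 251.5204104197253
[ 717.408 -290.223    0.209    0.287   -2.264] 248.36517844522388
[ 714.64  -289.65     0.205    0.337    2.259] 258.1535529075392
[ 716.585 -290.175    0.208    0.29    -0.871] 247.55890999968688
[ 715.175 -290.187    0.203    0.327    0.995] 254.09322665014767
lens [ 674.389 -299.06   247.136] goal [ 552.487 -324.728  209.972] axis [-0.28  -0.059  0.958] lens top px [353.958 174.016]
```

View pics/z4.png

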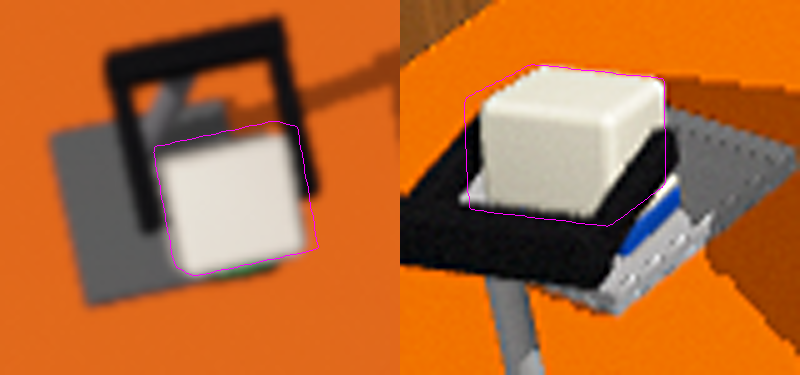

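Emit:
arm_command(steps=[[0.1, 0, 0, -4, 0], [0.1, 0, 0, -8, 0], [0.1, 0, 0, -12, 0], [0.1, 0, 0, -13, 0]])

```text
clock: 9.88
eef_pos: [501.9, 141.4, 81.8]
eef_rot: [-3.141, -0.0, -0.31]
wrist_force: [-0.6, 0.0, 0.1]
finger_gap: 24.6
finger_force: 10.0
```

```bash
cat > fit3.py <<'E'
import fit2
from fit2 import *
res=[]
def run(h,tls=(.25,.5)):
    fit2.B=np.array([[i,j,k] for i in(-1,1) for j in(-1,1) for k in(-1,1)],float)*np.array(h)/2
    best=None
    for tl in tls:
        x0=np.array([717,-290,.21,tl,-3]);r=minimize(cost,x0,method='Nelder-Mead',options=dict(initial_simplex=x0+np.vstack([np.zeros(5),np.diag([8,8,.08,.12,8])]),maxiter=350))
        if best is None or r.fun<best.fun:best=r
    return best
import itertools
for h in sorted(set(itertools.permutations((70,72,56))))+[(66,66,56),(70,62,56),(62,66,54)]:
    r=run(h);o,Rm=pose(r.x);print(h,r.x,round(r.fun),'lens',o+Rm@[-45,0,0],'goal',o+Rm@[-175,0,0])
E
python3 fit3.py
```

```text
622 337 364 148 174
832 149 187 184 212
(56, 70, 72) [ 716.493 -289.493    0.202    0.374   -4.754] 267 lens [ 675.458 -297.892  243.551] goal [ 556.912 -322.154  196.03 ]
(56, 72, 70) [ 716.314 -290.042    0.208    0.395   -4.33 ] 263 lens [ 675.676 -298.617  242.679] goal [ 558.277 -323.39   192.641]
(70, 56, 72) [ 717.305 -287.592    0.196    0.517   -1.838] 299 lens [ 678.93  -295.21   237.767] goal [ 568.069 -317.217  173.537]
(70, 72, 56) [ 716.658 -290.231    0.207    0.296   -1.02 ] 247 lens [ 674.53  -299.063  246.877] goal [ 552.827 -324.579  208.965]
(72, 56, 70) [ 716.098 -286.99     0.188    0.313    0.689] 292 lens [ 674.046 -295.011  246.132] goal [ 552.564 -318.182  206.067]
(72, 70, 56) [ 717.419 -289.258    0.206    0.296   -0.972] 241 lens [ 675.279 -298.043  246.884] goal [ 553.54  -323.421  208.994]
(66, 66, 56) [ 715.441 -288.157    0.191    0.289   -3.169] 155 lens [ 673.089 -296.352  247.189] goal [ 550.738 -320.029  210.179]
(70, 62, 56) [ 715.37  -287.226    0.184    0.292   -1.071] 168 lens [ 673.009 -295.114  247.026] goal [ 550.633 -317.902  209.546]
(62, 66, 54) [ 714.597 -288.105    0.188    0.31    -3.385] 101 lens [ 672.5   -296.12   246.268] goal [ 550.886 -319.273  206.596]
```

```bash
cat > fit4.py <<'E'
import fit2
from fit2 import *
def mk(p,seed,box,V):
    H=cv2.cvtColor(p['img'],cv2.COLOR_RGB2HSV);w=((H[...,1]<80)&(H[...,2]>V)).astype(np.uint8)
    u0,u1,v0,v1=box;k=np.zeros_like(w);k[v0:v1,u0:u1]=w[v0:v1,u0:u1];l=cv2.connectedComponents(k)[1]
    return l==l[seed[1],seed[0]],(H[...,2]<75)
S=np.random.default_rng(0).normal(size=(40,3));S/=np.linalg.norm(S,axis=1)[:,None]
def setB(r):
    C=np.array([[i,j,k] for i in(-1,1) for j in(-1,1) for k in(-1,1)],float)*(np.array([70,72,56])/2-r)
    fit2.B=(C[:,None]+r*S).reshape(-1,3) if r else C
def sil(p,cam):
    o,Rm=pose(p);P=(o+(fit2.B+[p[4],0,0])@Rm.T);c=(np.c_[P,np.ones(len(P))]@cam['view'].T)[:,:3]@cam['mtx'].T;q=c[:,:2]/c[:,2:]
    h=cv2.convexHull(((q+.5)*4).astype(np.float32));im=np.zeros((1680,2240),np.uint8);cv2.fillConvexPoly(im,np.int32(h*16),255,shift=4);return cv2.resize(im,(560,420),interpolation=cv2.INTER_AREA)/255.
fit2.sil=sil
for V in(100,140):
  fit2.mt=mk(t,(351,160),(330,375,140,180),V);fit2.ms=mk(s,(168,195),(145,195,178,215),V);print(V,fit2.mt[0].sum(),fit2.ms[0].sum())
  for r in(6,12):
    setB(r)
    for tl in(.2,.3,.4,.5):
      x0=np.array([717,-290,.2,-3.]);f=lambda q:cost([q[0],q[1],q[2],tl,q[3]])
      m=minimize(f,x0,method='Nelder-Mead',options=dict(initial_simplex=x0+np.vstack([np.zeros(4),np.diag([8,8,.08,8])]),maxiter=150));print(r,tl,m.x,round(m.fun))
E
python3 fit4.py
python3 - <<'E'
from h import *
s=imaging.camera('scene');A=[177.4,193.6];
for tl in(.2,.3,.4,.5):
    Rm=R.from_euler('ZY',[.195,-tl]).as_matrix();o=np.array([716,-289,260.])
    q=lambda b:proj(s,o+Rm@np.array(b,float))
    e=lambda a,b:np.degrees(np.arctan2(*(q(b)-q(a))[::-1]))
    print(tl,'x',e([-32,36,28],[32,36,28]),'y',e([35,-30,28],[35,30,28]),'z',e([35,36,-25],[35,36,25]))
E
```

```text
621 337 364 148 174
832 149 187 184 212
100 696 979
6 0.2 [ 715.492 -287.541    0.186   -3.504] 246
6 0.3 [ 714.963 -287.18     0.19    -3.204] 223
6 0.4 [ 714.55  -286.8      0.182   -1.217] 263
6 0.5 [ 714.833 -287.015    0.183   -0.476] 320
12 0.2 [ 714.243 -288.411    0.188   -1.443] 247
12 0.3 [ 713.886 -288.483    0.189   -1.567] 260
12 0.4 [ 714.232 -288.314    0.193   -1.991] 302
12 0.5 [ 714.328 -288.198    0.186   -0.729] 345
140 634 842
6 0.2 [ 715.71  -288.991    0.198   -3.504] 153
6 0.3 [ 714.62  -289.656    0.191   -1.867] 148
6 0.4 [ 714.212 -289.624    0.196    0.2  ] 183
6 0.5 [ 715.11  -288.707    0.189    1.259] 241
12 0.2 [ 714.794 -288.899    0.193   -2.883] 108
12 0.3 [ 714.114 -289.051    0.193   -2.009] 132
12 0.4 [ 714.326 -288.815    0.196   -1.638] 185
12 0.5 [ 714.121 -288.538    0.186    0.089] 231
0.2 x 141.09710142424396 y 6.885033607236926 z -93.73761110085343
0.3 x 150.1815537849009 y 6.83976501923245 z -91.02461157780333
0.4 x 161.22216508080348 y 6.7963842177324265 z -88.46319243534573
0.5 x 174.13099577574874 y 6.755373875489432 z -86.00021764918692
```

```bash
cat > fit5.py <<'E'
from h import *
s=imaging.camera('scene');K=8;u0,v0=140,176
g=cv2.cvtColor(s['img'],cv2.COLOR_RGB2GRAY);H=cv2.cvtColor(s['img'],cv2.COLOR_RGB2HSV)
w=((H[...,1]<60)&(H[...,2]>140)).astype(np.uint8);k=np.zeros_like(w);k[178:215,145:195]=w[178:215,145:195];l=cv2.connectedComponents(k)[1];M=cv2.erode((l==l[195,168]).astype(np.uint8),np.ones((3,3)))
v,u=np.nonzero(M);vals=g[v,u].astype(float);print(len(u))
h=np.array([35,36,28.])
F={'x':[[1,1,1],[1,1,-1],[1,-1,-1],[1,-1,1]],'y':[[1,1,1],[1,1,-1],[-1,1,-1],[-1,1,1]],'z':[[1,1,1],[1,-1,1],[-1,-1,1],[-1,1,1]]}
from scipy.optimize import minimize
def cost(p,full=False):
    x,y,yaw,b,tl=p;Rm=R.from_euler('ZY',[yaw,-tl]).as_matrix();o=np.array([x,y,260.])
    lab=np.zeros((420*4,560*4),np.uint8)
    for i,f in enumerate('xyz'):
        q=np.array([proj(s,o+Rm@(np.array(c)*h+[b,0,0])) for c in F[f]]);cv2.fillConvexPoly(lab,np.int32((q+.5)*4*16),i+1,shift=4)
    L=lab[v*4+2,u*4+2];c=30.*(L==0).sum()
    for i in(1,2,3):
        a=vals[L==i]
        if len(a):c+=np.minimum(np.abs(a-np.median(a)),25).sum()
    if full:print([ (int((L==i).sum()),float(np.median(vals[L==i]))) for i in(1,2,3) if (L==i).any()])
    return c
for tl in(.15,.2,.25,.3,.35,.4,.5):
    f=lambda q:cost([*q,tl])+3*(((q-[715,-288.5,.193,-2])/[1.5,1.5,.01,3])**2).sum()
    x0=np.array([715,-288.5,.193,-2]);m=min((minimize(f,x0+d,method='Nelder-Mead',options=dict(initial_simplex=x0+d+np.vstack([np.zeros(4),np.diag([3,3,.02,4])]))) for d in([0,0,0,0],[-2,2,0,3])),key=lambda m:m.fun);print(tl,m.x.round(3),round(m.fun));cost([*m.x,tl],True)
c=cv2.resize(s['img'][v0:v0+45,u0:u0+60],None,fx=12,fy=12,interpolation=cv2.INTER_CUBIC)
save({'img':c},'z5')
E
python3 fit5.py
```

```text
698
0.15 [ 7.15840e+02 -2.89029e+02  1.87000e-01  6.85000e-01] 3512
[(372, 190.0), (101, 220.0), (225, 229.0)]
0.2 [ 7.17848e+02 -2.86480e+02  1.68000e-01  2.18300e+00] 3452
[(372, 190.0), (93, 218.0), (233, 229.0)]
0.25 [ 7.18079e+02 -2.83957e+02  1.60000e-01  6.56200e+00] 3422
[(373, 190.0), (88, 217.0), (237, 229.0)]
0.3 [ 7.18915e+02 -2.84489e+02  1.61000e-01  7.61500e+00] 3764
[(381, 190.0), (97, 217.0), (216, 229.0)]
0.35 [ 7.18856e+02 -2.86823e+02  1.68000e-01  3.61100e+00] 4519
[(418, 191.0), (108, 218.5), (170, 229.0)]
0.4 [ 7.17096e+02 -2.88734e+02  1.85000e-01  6.35500e+00] 5124
[(441, 191.0), (119, 221.0), (133, 228.0)]
0.5 [ 7.14467e+02 -2.90366e+02  1.89000e-01  6.13000e-01] 6679
[(516, 192.0), (111, 223.0), (63, 228.0)]
```

View pics/z5.png

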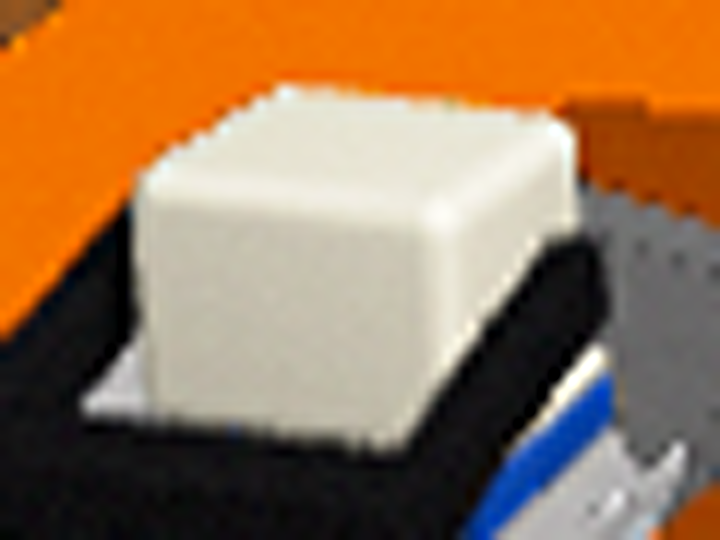

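The 12x crop shows the head's side edge running from (440,205) to (565,125), which agrees with a tilt of about 0.26 rad. Next I'll pivot the bottle in the pads against the pocket's outer rim.

Emit:
arm_command(steps=[[0.1, -2, 0, 0, 0], [0.1, -4, 0, 0, 0], [0.1, -6, 0, 0, 0], [0.1, -8, 0, 0, 0], [0.1, -10, 0, 0, 0], [0.1, -12, 0, 0, 0], [0.1, -12, 0, 0, 0]])

```text
clock: 11.05
eef_pos: [490.2, 145.1, 81.4]
eef_rot: [3.141, 0.0, -0.309]
wrist_force: [3.9, 0.3, 1.4]
finger_gap: 24.9
finger_force: 10.0
```

Emit:
arm_command(steps=[[0.1, 0, 0, -20, 0], [0.1, 0, 0, -60, 0], [0.1, 0, 0, -110, 0], [0.1, 0, 0, -155, 0], [0.1, 20, 50, -158, 4], [0.1, 43, 103, -158, 8], [0.1, 65, 155, -158, 12], [0.1, 87, 206, -158, 17], [0.1, 108, 257, -158, 21], [0.1, 130, 309, -158, 26], [0.1, 152, 361, -158, 30], [0.1, 165, 395, -158, 34], [0.1, 173, 412, -158, 36], [0.1, 173, 412, -158, 36], [0.1, 173, 412, -158, 36]], force=15)

```text
clock: 12.92
eef_pos: [529.8, -298.7, 239.4]
eef_rot: [-3.142, 0.001, -0.936]
wrist_force: [-0.1, 0.6, -0.1]
finger_gap: 24.5
finger_force: 15.0
```

```bash
cat > m.py <<'E'
from h import *
np.set_printoptions(precision=3,suppress=True)
s=imaging.camera('scene');st=monitor.read_state();tcp=st['eef_pos'];Rm=R.from_euler('xyz',st['eef_rot']).as_matrix();print(tcp,st['eef_rot'],st['finger_gap'])
c=proj(s,tcp);u,v=c.astype(int);print('tcp px',c)
for n in('drops_green',):print([(np.round(r['rect'],1).tolist(),round(r['p'],2)) for r in find_in(s,n)[:2]])
H=cv2.cvtColor(s['img'],cv2.COLOR_RGB2HSV)[v-40:v+50,u-50:u+50].astype(int)
g=(H[...,0]>40)&(H[...,0]<80)&(H[...,1]>120)&(H[...,2]>40)
b,a=np.nonzero(g);print('cap',len(a),a.mean()+u-50,b.mean()+v-40,a.min()+u-50,a.max()+u-50,b.min()+v-40,b.max()+v-40)
yt=Rm[:,1]
for L in(38,41,44):
  for tl in(.1,.2,.265,.3,.35):
    ax=np.cos(tl)*(-Rm[:,2])-np.sin(tl)*Rm[:,0];print(L,tl,'cap',proj(s,tcp+ax*(61-L)),'bottom',proj(s,tcp-ax*(L-10)))
import sys
save({'img':cv2.resize(s['img'][v-35:v+40,u-40:u+40],None,fx=8,fy=7.5,interpolation=cv2.INTER_CUBIC)},sys.argv[1]);print('crop',u-40,v-35)
E
python3 m.py z6
```

```text
[ 529.867 -298.659  239.56 ] [-3.141  0.    -0.936] 24.483544433333904
tcp px [205.352 170.903]
[]
cap 4 208.25 163.5 208 209 162 165
38 0.1 cap [205.357 163.754] bottom [205.347 179.388]
38 0.2 cap [206.172 163.776] bottom [204.378 179.372]
38 0.265 cap [206.698 163.829] bottom [203.752 179.317]
38 0.3 cap [206.978 163.87 ] bottom [203.417 179.273]
38 0.35 cap [207.375 163.944] bottom [202.942 179.192]
41 0.1 cap [205.356 164.696] bottom [205.346 180.283]
41 0.2 cap [206.064 164.715] bottom [204.275 180.266]
41 0.265 cap [206.521 164.76 ] bottom [203.582 180.206]
41 0.3 cap [206.764 164.796] bottom [203.212 180.157]
41 0.35 cap [207.109 164.86 ] bottom [202.688 180.068]
44 0.1 cap [205.356 165.635] bottom [205.345 181.175]
44 0.2 cap [205.957 165.65 ] bottom [204.172 181.158]
44 0.265 cap [206.344 165.689] bottom [203.414 181.092]
44 0.3 cap [206.551 165.719] bottom [203.008 181.039]
44 0.35 cap [206.844 165.773] bottom [202.433 180.942]
crop 165 135
```

View pics/z6.png

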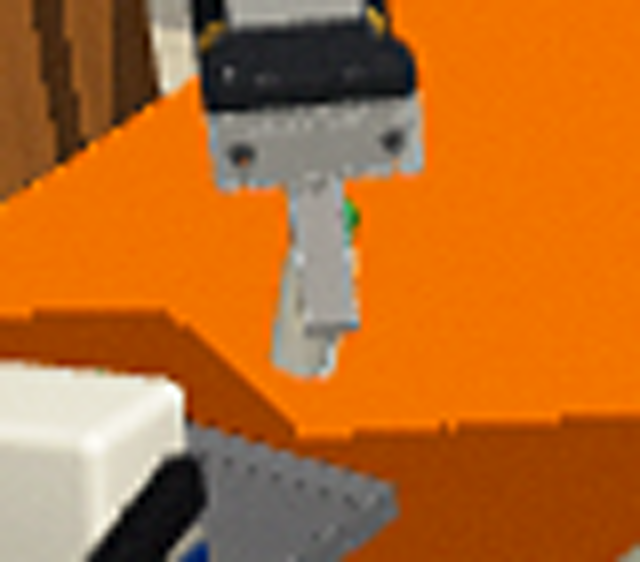

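The crop shows the bottle leaning in the pads, with its bottom at about (303,370) and the cap showing at (350,215). The lean is roughly 0.24 rad. Now to the final pose.

```bash
python3 -c "
from h import *
go([548,-321.5,219.7],11)"
```

```text
go [29.  -1.1 20. ] turn -64.6 clock 13.025 q6 1.9328064384812262
```

Emit:
arm_command(steps=[[0.1, 5, 0, 3, -9], [0.1, 10, 0, 6, -18], [0.1, 15, 0, 10, -27], [0.1, 20, -1, 13, -36], [0.1, 25, -1, 17, -45], [0.1, 29, -1, 20, -54], [0.1, 29, -1, 20, -61], [0.1, 29, -1, 20, -64.6], [0.1, 29, -1, 20, -64.6], [0.1, 29, -1, 20, -64.6]])

```text
clock: 14.28
eef_pos: [547.8, -322.4, 219.6]
eef_rot: [3.141, -0.0, 0.189]
wrist_force: [-0.4, 1.2, -0.5]
finger_gap: 24.9
finger_force: 15.0
```

```bash
python3 m.py z7 | grep -v "^3[8]\|^44"
python3 - <<'E'
from h import *
np.set_printoptions(precision=1,suppress=True)
s=imaging.camera('scene');t=imaging.camera('top');st=monitor.read_state();tcp=st['eef_pos'];Rm=R.from_euler('xyz',st['eef_rot']).as_matrix();L=40.7
a=np.linspace(0,2*np.pi,24,endpoint=False)
for tl in(.15,.2,.25,.3,.35):
    ax=np.cos(tl)*(-Rm[:,2])-np.sin(tl)*Rm[:,0];e=np.cross(ax,Rm[:,1])
    ring=lambda z,r:np.array([proj(s,tcp+ax*(z-L)+r*(np.cos(k)*e+np.sin(k)*Rm[:,1])) for k in a])
    cap=np.vstack([ring(52,10),ring(70,10)]);bot=ring(0,12.5)
    print(tl,'cap u',cap[:,0].min(),cap[:,0].max(),'v',cap[:,1].min(),cap[:,1].max(),'bottom maxv',bot[:,1].max(),'u',bot[:,0].min(),bot[:,0].max())
E
```

```text
[ 547.713 -322.495  219.577] [ 3.142 -0.     0.189] 24.23070529194556
tcp px [195.695 178.132]
[([195.4, 180.1, 8.9, 22.1], 0.67)]
cap 35 194.42857142857144 171.57142857142856 192 197 169 174
41 0.1 cap [195.16  171.772] bottom [196.505 187.77 ]
41 0.2 cap [195.429 171.534] bottom [196.098 188.17 ]
41 0.265 cap [195.606 171.415] bottom [195.83  188.379]
41 0.3 cap [195.701 171.363] bottom [195.686 188.473]
41 0.35 cap [195.836 171.304] bottom [195.478 188.587]
crop 155 143
0.15 cap u 191.50642370553268 198.91610372348214 v 167.37333166457822 175.74954999444262 bottom maxv 192.7324613869934 u 192.133782155948 200.72305838535976
0.2 cap u 191.70526178315916 198.9924370442119 v 167.37612607053708 175.52567433497748 bottom maxv 192.79714007367542 u 191.8536116946794 200.46552426110094
0.25 cap u 191.9064873185637 199.06818070019105 v 167.39975958939476 175.3109248417813 bottom maxv 192.82581777580495 u 191.57312427998528 200.20500485842345
0.3 cap u 192.10956862993748 199.16553574746837 v 167.43885823013386 175.11854847505114 bottom maxv 192.83134141688515 u 191.29300242886492 199.94210666188846
0.35 cap u 192.20222657102326 199.35915955843936 v 167.50408944836815 174.9343823043424 bottom maxv 192.80822065294566 u 191.0139350350206 199.6774475154048
```

View pics/z7.png

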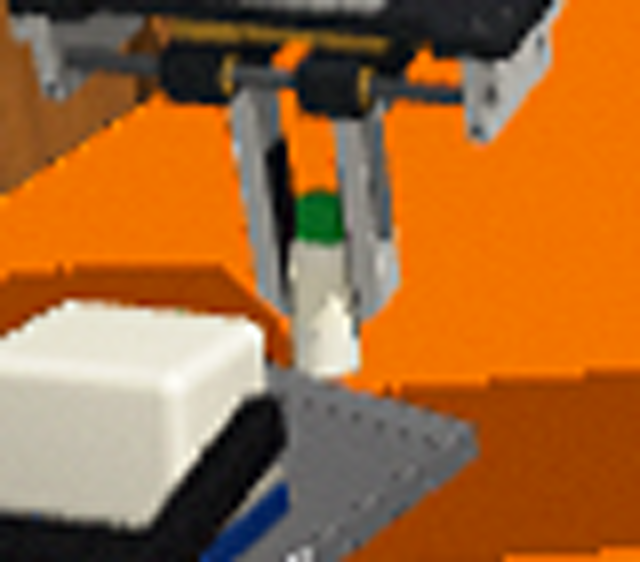

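The crop shows the bottle held cap up at about (325,290), in front of the reader and leaning to match it. Its edges project within a pixel of the prediction, and the middle comes out at (549,-322,214) against the goal (549.5,-321,214). I'll hand in.

```bash
python3 -c "
from h import *
s=monitor.read_state();print(s['eef_pos'],np.abs(s['qd']).max(),s['finger_force']);print(job.sign_off())"
```

```text
[ 547.64072128 -322.74810412  219.49522104] 0.0024083215985927988 14.999454331991728
the job is handed in; nothing more can be done
None
```

I turned the carousel to the red mark, lifted the green-capped bottle out, and handed the job in with it held still in front of the reader. Its middle is within a few mm of my estimate of the 13 cm point (the reader's tilt puts that good to about 1 cm), cap up and leaning back about 0.24 rad against an estimated 0.26 rad reader tilt.

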